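# Line up the lab vessels by height on the staging board

## Robot

A 6-joint arm with a two-finger parallel gripper is mounted at the origin on a cart in front of the work surface, level with it; the furniture and walls round the work are solid. World frame = base frame: x ahead of the robot, y to its left, z up, the work surface at z = 0. Lengths are in m, angles in rad, forces in N, time in s.
With the tool pointing down it reaches from about 0.325 to 0.925 m from the base axis. Payload 3.1 kg.
Tool frame: the origin (TCP) lies on the centre line of the jaws, within the pads' length; the fingertips stand 22 mm ahead of it and the grasp point (between the pads) lies 3 mm ahead of it; z points along the fingers, y is the line along which they close (so a half turn about z gives the same grasp; the last joint's range is limited). The gripper opens to 85 mm and grips with 20 to 120 N. Pads are 22 mm wide; open, the fingers measure 114 mm over their backs; the gripper's body (76 mm by 85 mm) begins 54 mm behind the grasp point. The pads swing forward as they close: fully open they stand 13 mm farther back than shut.
Start: joints at [-1.276, 0.217, 1.613, -0, 1.311, -0.112], TCP at [0.247, -0.574, 0.253] pointing down, gripper open.
Joint ranges: [-2.75, 2.75], [-0.78, 2.1], [0.31, 2.55], [-1.13, 4.27], [0.13, 2.63], [-2.58, 2.58]. Speed limits (rad/s): [2.79, 2.79, 3.14, 3.14, 3.14, 3.14].

## Interface

Orientations are given as a unit quaternion [w, x, y, z].
In Python, from bench import env, vision gives the robot as it stands.
- The arm moves only by the tool step_arm, never from a script. Its argument "motion" is a list of rows, each a list of 2 entries, a list of its own where there are three numbers: the shift along the tool's x, y, z in m, then the turn, a rotation vector about the tool's x, y, z in rad. In form: [[[tx, ty, tz], [ax, ay, az]], ...]. A call has exactly 5 rows; each row is the pose to reach, as a shift and turn from the pose commanded when the call began, along the tool's axes at that moment; what a row does not reach only later rows make up. A row lasts 1/12 s, in which the tool goes at most 41.7 mm and 7.16 degrees, less where a joint would pass 70% of its speed; a pose out of reach is approached as far as the arm can. A call with a gripper value outside its range is refused whole. "gripper" is the gripper's target within -1 to 1 (fully open at 1, half-way at 0, shut at -1), set as the call begins (left out, the last holds). The fingers move at their own pace and stop on an object; "squeeze" is the grip in N (left out, the last holds). Time passes only in rows, so rows that repeat a pose let the fingers close, or fill a call up. It gives the time, the measured TCP pose, the force, the opening and the grip force at its end, in the units of the state.
- env.get_state(): the state, without advancing time (a new reading comes with each control period).
- vision.grab_frame(name): name is "scene" or "top" or "wrist"; returns a dict with "pixels" (480x640x3 uint8, red, green, blue), "vfov" (degrees; the focal length in pixels is half the picture's height over the tangent of half this angle, whatever the lens; pixels are square), "cx", "cy" (the principal point, pixels), "pose" (4x4, takes a point from camera to world coordinates). Camera axes: x right, y down, z forward; pixel columns grow to the right and rows downward; lengths in m; the calibration is good to about 2 mm. The wrist camera is an equidistant fisheye: a pixel r from the principal point sees the ray r / f radians off the axis. A picture is of the moment at which its call begins. There is no depth.
- env.job_done(): hands the job in; it is judged then, once.
The state is a dict: "clock": time; "joints": joint angles; "joint_velocities": joint speeds; "tau": joint torques, N m; "eef_pos": TCP position; "ee_rot": TCP orientation; "force": force on the tool from outside, world axes, zero at the start; "wrist_torque": the same for the moment, N m; "gripper_width": opening from 0.0 (shut) to 1.0 (fully open); "gripper_force": force on a finger pad.
Only numpy, scipy, OpenCV 4.12 (cv2) and the standard library are available. Lean on these libraries where they do the work, as an engineer would, in place of code of your own. Each camera call takes 0.05 s, during which the arm holds its last target. There are 200 camera calls.

## Task

Stand the four loose vessels (vial, dropper bottle, amber reagent bottle with black cap, measuring cylinder) in a row on the white staging board in order of height, the shortest on the mark beside the yellow tab and the tallest on the mark beside the grey tab, one on each mark. Centre each well on its round mark, upright, and do not tip any of them over on the way.

Things in the scene. Friction and masses are not known exactly. Their poses are not given: they have to be found in the camera images.
- vial_mid (a point): the small clear glass sample vial with a black screw cap, standing loose, 24 mm in diameter, 54 mm tall, 22 g; point on its axis half-way up (27 mm above its foot), z along the axis
- dropper_mid (a point): the small amber dropper bottle with a black collar and rubber bulb, standing loose, 109 mm tall, 55 g; body 33 mm in diameter up to 60 mm above the foot, collar 23 mm in diameter from 67 to 80 mm, thin bulb (12 mm) above; point on its axis half-way up (54.5 mm above its foot), z along the axis
- amber_mid (a point): the big amber reagent bottle with a black screw cap, standing loose, 152 mm tall, 260 g; body 68 mm in diameter with sloping shoulders, the cap 44 mm in diameter from 131 to 152 mm above the foot (grip the cap, with the fingertips no lower than about 133 mm, clear of the shoulders); point on its axis half-way up (76 mm above its foot), z along the axis
- cylinder_mid (a point): the clear measuring cylinder on a blue hexagonal foot, standing loose, 200 mm tall, 110 g; tube 30 mm in diameter at the grip, foot 50 x 57 mm and 7 mm thick (grip the tube in its upper third); point on its axis half-way up (100 mm above its foot), z along the axis
- mark_0: one of the four round marks printed flat in a straight row on the white staging board (fixed, 90 x 440 x 4 mm, so its top is 4 mm above the worktop): a blue ring 76 mm across with a blue centre dot; marks are 90 mm apart. Origin: centre of the mark, on the board's top; y axis along the row. In the row the marks come in the order mark_0, mark_1, mark_2, mark_3 (mark_0 towards its +y).
- mark_1: another such mark in the same row on the board (see mark_0), number 1 counted from mark_0; origin at its centre on the board's top
- mark_2: another such mark in the same row on the board (see mark_0), number 2 counted from mark_0; origin at its centre on the board's top
- mark_3: another such mark in the same row on the board (see mark_0), number 3 counted from mark_0; origin at its centre on the board's top
- start_tab: yellow tab, 70 x 30 x 6 mm, fixed on one end of the board, in line with the marks, 62 mm beyond the centre of the nearest mark; it shows the end where the row starts (either end); origin at the centre of its underside, on the board's top
- end_tab: grey tab of the same size on the other end of the board, where the row ends; origin likewise
There are look-alikes about, which are no part of the job. Leave any green look-alike of the part that bears amber_mid alone. What is shaped like the part that bears vial_mid but red is not meant.

How it is judged:
At the end, for the whole second after the job is handed in: The vessels stand upright (within 0.08 rad) on the board, from the yellow tab to the grey one: vial, dropper bottle, amber bottle, measuring cylinder, each with its axis within 15 mm of the centre of its mark, released and at rest (((horizontal distance between start_tab and mark_0 below 0.12 m and horizontal distance between vial_mid and mark_0 below 0.015 m and horizontal distance between dropper_mid and mark_1 below 0.015 m and horizontal distance between amber_mid and mark_2 below 0.015 m and horizontal distance between cylinder_mid and mark_3 below 0.015 m) or (horizontal distance between start_tab and mark_3 below 0.12 m and horizontal distance between vial_mid and mark_3 below 0.015 m and horizontal distance between dropper_mid and mark_2 below 0.015 m and horizontal distance between amber_mid and mark_1 below 0.015 m and horizontal distance between cylinder_mid and mark_0 below 0.015 m)) and angle between each of vial_mid, dropper_mid, amber_mid, cylinder_mid's own z axis and vertical below 0.08 rad and height (world z) of vial_mid between 0.026 and 0.036 m and linear speed of each of vial, dropper, amber, cylinder below 0.02 m/s and contact force between the fingers and vial below 0.1 N and height (world z) of dropper_mid between 0.0535 and 0.0635 m and contact force between the fingers and dropper below 0.1 N and height (world z) of amber_mid between 0.075 and 0.085 m and contact force between the fingers and amber below 0.1 N and height (world z) of cylinder_mid between 0.099 and 0.109 m and contact force between the fingers and cylinder below 0.1 N); the robot touches nothing.
It fails at once if a vessel was tipped over (more than about 40 degrees) (angle between any of vial_mid, dropper_mid, amber_mid, cylinder_mid's own z axis and vertical above 0.7 rad).
It also fails if it takes over 128 s, if anything falls off the work surface, if the arm or the gripper's body presses on something with over 40 N, if the wrist force passes 120 N, or if a joint passes its speed limit or range.

## Working session

There is one attempt and no reset: what is moved stays moved. The work goes in short steps, Python scripts to look and compute and a tool call to move; the robot and the scene stay as the last step left them, time stands still between calls to the robot, and variables do not carry over. Pictures are saved under pics/ and viewed, at most 15 in all, crops included, and the job is handed in when it is done.

Besides the shell and the picture viewer there is one more tool, called after "Emit:" as name(argument=value, ...) on one line, values as JSON. step_arm: Moves the arm, as the interface text tells. Its arguments: {"type":"object","properties":{"motion":{"type":"array","items":{"type":"array"}},"gripper":{"type":"number"},"squeeze":{"type":"number"}},"required":["motion"]}

```bash
mkdir -p pics; ls; cat > h.py <<'E'
import numpy as np,cv2
from bench import env,vision
def grab(n,fn=None):
    f=vision.grab_frame(n)
    if fn: cv2.imwrite('pics/'+fn,cv2.cvtColor(f['pixels'],cv2.COLOR_RGB2BGR))
    return f
def ray(f,u,v,fish=False):
    F=240/np.tan(np.radians(f['vfov'])/2); a=np.array([u-f['cx'],v-f['cy']],float)
    if fish:
        r=np.hypot(*a); t=r/F; d=np.array([*(a/max(r,1e-9)*np.sin(t)),np.cos(t)])
    else: d=np.array([a[0]/F,a[1]/F,1])
    P=np.array(f['pose']); return P[:3,3],P[:3,:3]@d
def onz(f,u,v,z,fish=False):
    o,d=ray(f,u,v,fish); return o+d*(z-o[2])/d[2]
E
python3 - <<'E'
from h import *
for n in('scene','top'):
    f=grab(n,n+'0.png'); print(n,f['vfov'],f['cx'],f['cy'],np.round(f['pose'],3).tolist())
print(env.get_state())
E
```

```text
pics
scene 43.72434922695671 326.8960754687484 235.83832865983626 [[-0.888, -0.339, 0.311, 0.13], [-0.46, 0.679, -0.573, 0.774], [-0.017, -0.651, -0.759, 1.086], [0.0, 0.0, 0.0, 1.0]]
top 50.31606596434449 319.62122775501393 244.03082634051194 [[-0.023, -0.983, 0.182, 0.286], [-1.0, 0.02, -0.017, 0.014], [0.014, -0.182, -0.983, 1.336], [0.0, 0.0, 0.0, 1.0]]
{'clock': 0.1, 'joints': array([-1.27618321e+00,  2.17697563e-01,  1.61478767e+00, -1.55421772e-05,
        1.31129521e+00, -1.12189559e-01]), 'joint_velocities': array([ 0.00099798,  0.00046471, -0.00312251,  0.00127392, -0.00029887,
        0.00139522]), 'tau': array([-4.92058207e-04, -3.98073471e+01, -3.04972279e+01, -2.20111601e-04,
        4.17072239e-03, -7.50304565e-06]), 'eef_pos': array([ 0.24711764, -0.57331994,  0.25207979]), 'ee_rot': array([-1.08866135e-03,  9.79384178e-01,  2.02003551e-01, -1.07115086e-04]), 'force': array([ 0.01672403, -0.1282843 ,  0.21958614]), 'wrist_torque': array([-0.02743007, -0.00531307, -0.06663551]), 'gripper_force': 0.0, 'gripper_width': 0.9975800588823093}
```

View pics/scene0.png

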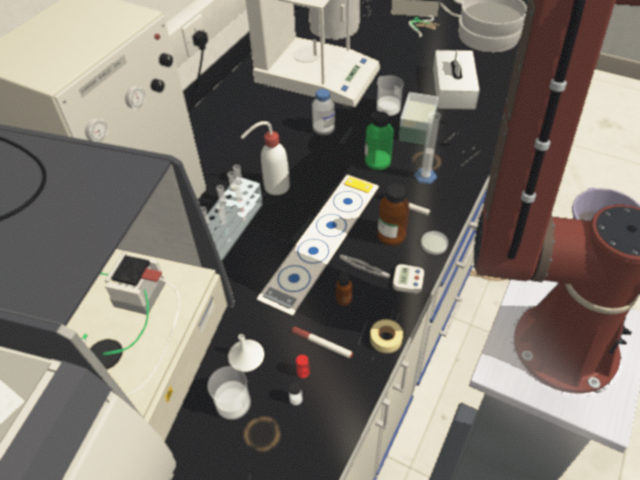

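View pics/top0.png

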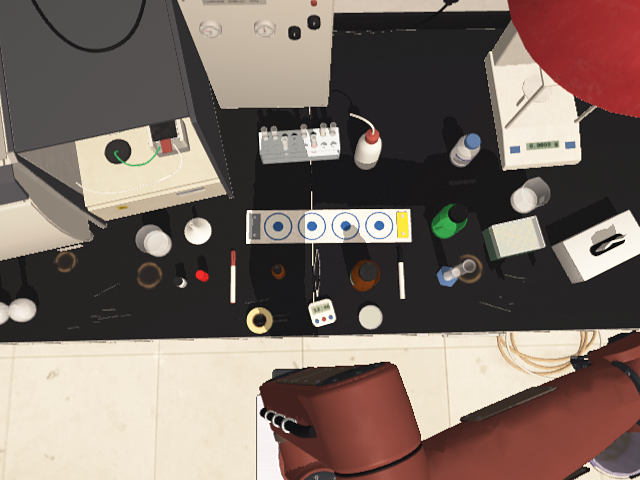

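The loose vessels in the top view:
- **Vial candidates:** the black-capped one at (181,283) fits. The red one at (202,275) is a decoy.
- **Amber candidates:** the brown bottle at (365,275) fits. The green one at (450,220) is a decoy.
- **Others:** dropper at (278,271), cylinder at (447,273) with its blue foot.

The yellow tab is at the right end, (403,225). I'll confirm these in an enlarged crop.

```bash
python3 - <<'E'
from h import *
t=cv2.imread('pics/top0.png')
def c(x,y): return cv2.resize(t[y:y+60,x:x+80],(400,300),interpolation=cv2.INTER_CUBIC)
cv2.imwrite('pics/crop1.png',np.vstack([np.hstack([c(150,250),c(240,240)]),np.hstack([c(330,240),c(420,235)])]))
f=grab('top'); im=f['pixels']; hsv=cv2.cvtColor(im,cv2.COLOR_RGB2HSV)
roi=np.zeros(im.shape[:2],np.uint8); roi[205:248,265:395]=255
m=cv2.inRange(hsv,(100,120,60),(125,255,255))&roi
n,l,s,ce=cv2.connectedComponentsWithStats(m)
for i in range(1,n):
    if s[i,4]>20: print('blue',s[i],ce[i].round(1),onz(f,*ce[i],.004).round(4))
m=cv2.inRange(hsv,(22,120,120),(35,255,255)); roi[:]=0;roi[200:250,390:420]=255; M=cv2.moments(m&roi,True)
print('yellow',onz(f,M['m10']/M['m00'],M['m01']/M['m00'],.01))
E
```

```text
blue [341 221   9   9  64] [345.2 225.3] [ 0.5817 -0.0792  0.004 ]
blue [375 221   9   9  65] [378.9 225. ] [ 0.5808 -0.1693  0.004 ]
blue [273 222  10   9  67] [277.8 226. ] [0.5831 0.1007 0.004 ]
blue [308 222   9   9  65] [311.7 225.7] [0.5824 0.0104 0.004 ]
yellow [ 0.57993038 -0.23059264  0.01      ]
```

View pics/crop1.png

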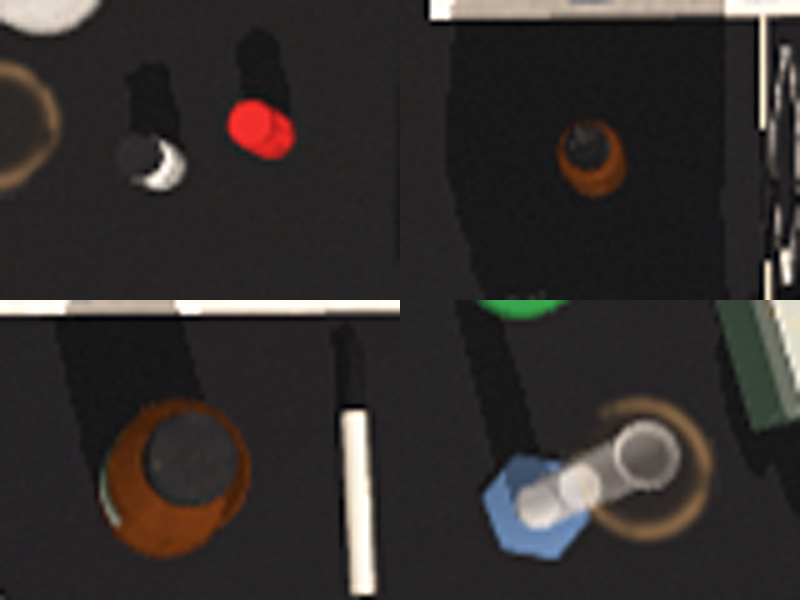

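The crops confirm it: vial with a black cap and clear body (cap at 177.6,281.2), red decoy beside it, dropper collar (277.6,269.4), amber cap (368.4,271.6), cylinder rim (469,265.6) and foot (447.4,276.4).

```bash
python3 - <<'E'
from h import *
f=grab('top'); g=lambda *a: onz(f,*a).round(4)
print('vial',g(177.6,281.2,.054),g(183,283.2,0.005))
print('red',g(200.2,275.2,.054))
print('drop',g(277.6,269.4,.08),g(279.4,272.9,.0))
print('amb',g(368.4,271.6,.152),g(363.5,277.5,.0))
print('cyl',g(469,265.6,.2),g(447.4,276.4,.007))
print('green',g(457,213,.15)); print('timer top',g(321,312,.02),'tape',g(259,320,.02),'spat',g(317,270,.0),'pens',g(233,276,0.01),g(402,280,.01))
s=env.get_state();from scipy.spatial.transform import Rotation as R
q=s['ee_rot'];print(R.from_quat([*q[1:],q[0]]).as_matrix().round(4))
E
```

```text
vial [0.4352 0.3495 0.054 ] [0.4354 0.3482 0.005 ]
red [0.4492 0.2933 0.054 ]
drop [0.4564 0.0971 0.08  ] [0.4578 0.0977 0.    ]
amb [ 0.437  -0.1195  0.152 ] [ 0.4411 -0.1231  0.    ]
cyl [ 0.4398 -0.3414  0.2   ] [ 0.4386 -0.3428  0.007 ]
green [ 0.5741 -0.3379  0.15  ]
timer top [ 0.3525 -0.0089  0.02  ] tape [0.3357 0.1493 0.02  ] spat [ 0.4635 -0.0012  0.    ] pens [0.4509 0.2178 0.01  ] [ 0.4313 -0.2224  0.01  ]
[[ 9.184e-01  3.957e-01 -4.000e-04]
 [ 3.957e-01 -9.184e-01  1.400e-03]
 [ 2.000e-04 -1.500e-03 -1.000e+00]]
```

Emit:
step_arm(motion=[[[0.026, -0.014, -0.006], [0, 0, -0.116]], [[0.052, -0.028, -0.012], [0, 0, -0.232]], [[0.078, -0.042, -0.018], [0, 0, -0.348]], [[0.104, -0.056, -0.024], [0, 0, -0.464]], [[0.13, -0.07, -0.03], [0, 0, -0.58]]], gripper=1, squeeze=40)

```text
clock: 0.62
eef_pos: [0.3395, -0.457, 0.2832]
ee_rot: [-0.0, 0.879, 0.476, 0.0]
force: [-0.4, 0.5, 1.2]
gripper_width: 1.003
gripper_force: 0.0
```

Emit:
step_arm(motion=[[[0, 0, 0], [0, 0, -0.117]], [[0, 0, 0], [0, 0, -0.234]], [[0, 0, 0], [0, 0, -0.351]], [[0, 0, 0], [0, 0, -0.468]], [[0, 0, 0], [0, 0, -0.584]]])

```text
clock: 1.03
eef_pos: [0.3391, -0.4579, 0.2831]
ee_rot: [-0.0, 0.705, 0.709, 0.0]
force: [-0.1, -1.0, 0.4]
gripper_width: 1.0
gripper_force: 0.0
```

Emit:
step_arm(motion=[[[0, 0, 0], [0, 0, 0]], [[0, 0, 0], [0, 0, 0]], [[0, 0, 0], [0, 0, 0]], [[0, 0, 0], [0, 0, 0]], [[0, 0, 0], [0, 0, 0]]])

```text
clock: 1.45
eef_pos: [0.339, -0.4583, 0.2832]
ee_rot: [-0.0, 0.708, 0.707, 0.0]
force: [0.5, 1.0, 0.4]
gripper_width: 0.996
gripper_force: 0.0
```

Emit:
step_arm(motion=[[[0.024, 0.02, 0], [0, 0, 0]], [[0.05, 0.043, 0], [0, 0, 0]], [[0.08, 0.07, 0], [0, 0, 0]], [[0.105, 0.09, 0], [0, 0, 0]], [[0.116, 0.1, 0], [0, 0, 0]]])

```text
clock: 1.87
eef_pos: [0.4409, -0.3393, 0.2834]
ee_rot: [-0.0, 0.707, 0.708, 0.001]
force: [0.1, -0.0, -0.2]
gripper_width: 1.0
gripper_force: 0.0
```

```bash
python3 - <<'E'
from h import *
f=grab('wrist','w1.png'); print(f['vfov'],f['cx'],f['cy'],np.round(f['pose'],3).tolist())
E
```

```text
65.70646984690485 316.3133244852281 234.38772099355734 [[1.0, 0.001, 0.002, 0.441], [0.002, -0.961, -0.276, -0.27], [0.001, 0.276, -0.961, 0.403], [0.0, 0.0, 0.0, 1.0]]
```

View pics/w1.png

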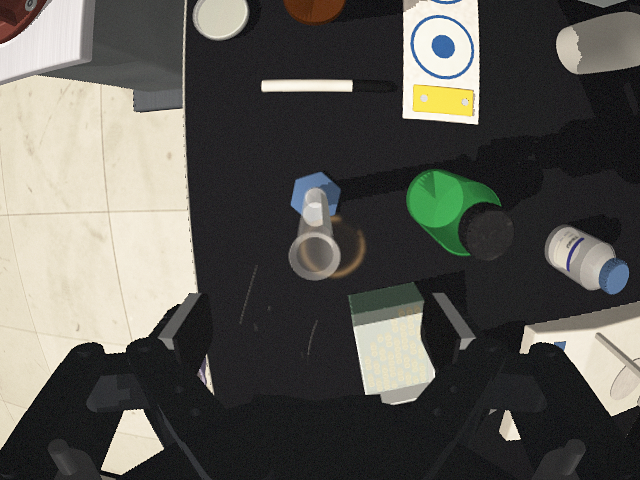

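The wrist view shows the cylinder rim at (315,256), its foot at (316,197), and the nearest mark dot at (443,46).

```bash
python3 - <<'E'
from h import *
f=grab('wrist'); g=lambda *a: onz(f,*a,True).round(4)
print(g(315,256,.2),g(316,197,.007),g(443,46,.004)); print(env.get_state()['eef_pos'])
E
```

```text
[ 0.442  -0.3403  0.2   ] [ 0.4428 -0.3405  0.007 ] [ 0.5819 -0.1677  0.004 ]
[ 0.44050782 -0.34022448  0.28335965]
```

Emit:
step_arm(motion=[[[0, 0.002, 0.02], [0, 0, 0]], [[0, 0.002, 0.05], [0, 0, 0]], [[0, 0.002, 0.08], [0, 0, 0]], [[0, 0.002, 0.105], [0, 0, 0]], [[0, 0.002, 0.12], [0, 0, 0]]])

```text
clock: 2.38
eef_pos: [0.4388, -0.3419, 0.1598]
ee_rot: [-0.002, 0.708, 0.707, -0.0]
force: [-0.3, -0.2, 0.0]
gripper_width: 0.998
gripper_force: 0.0
```

Emit:
step_arm(motion=[[[0, 0, 0], [0, 0, 0]], [[0, 0, 0], [0, 0, 0]], [[0, 0, 0], [0, 0, 0]], [[0, 0, 0], [0, 0, 0]], [[0, 0, 0], [0, 0, 0]]], gripper=-1)

```text
clock: 2.8
eef_pos: [0.4417, -0.3436, 0.1656]
ee_rot: [0.002, 0.707, 0.707, -0.0]
force: [-0.1, 0.3, 0.6]
gripper_width: 0.351
gripper_force: 39.5
```

Emit:
step_arm(motion=[[[0, 0, 0], [0, 0, 0]], [[0, 0, 0], [0, 0, 0]], [[0, 0, 0], [0, 0, 0]], [[0, 0, 0], [0, 0, 0]], [[0, 0, 0], [0, 0, 0]]])

```text
clock: 3.22
eef_pos: [0.4417, -0.3435, 0.1655]
ee_rot: [0.002, 0.707, 0.707, -0.0]
force: [-1.9, -0.4, 6.8]
gripper_width: 0.348
gripper_force: 39.8
```

Emit:
step_arm(motion=[[[0, 0, -0.01], [0, 0, 0]], [[0, 0, -0.025], [0, 0, 0]], [[0, 0, -0.045], [0, 0, 0]], [[0, 0, -0.068], [0, 0, 0]], [[0, 0, -0.09], [0, 0, 0]]])

```text
clock: 3.63
eef_pos: [0.4408, -0.3417, 0.2541]
ee_rot: [-0.001, 0.707, 0.707, 0.0]
force: [0.6, 0.1, -1.2]
gripper_width: 0.347
gripper_force: 39.6
```

Emit:
step_arm(motion=[[[0, 0, -0.025], [0, 0, 0]], [[0, 0, -0.05], [0, 0, 0]], [[0, 0, -0.07], [0, 0, 0]], [[0, 0, -0.083], [0, 0, 0]], [[0, 0, -0.09], [0, 0, 0]]])

```text
clock: 4.05
eef_pos: [0.4416, -0.3426, 0.346]
ee_rot: [0.002, 0.707, 0.707, 0.0]
force: [0.0, 0.1, -0.4]
gripper_width: 0.343
gripper_force: 39.6
```

Emit:
step_arm(motion=[[[0.01, 0.003, 0], [0, 0, 0]], [[0.025, 0.008, 0], [0, 0, 0]], [[0.05, 0.016, 0], [0, 0, 0]], [[0.075, 0.024, 0], [0, 0, 0]], [[0.1, 0.032, 0], [0, 0, 0]]])

```text
clock: 4.47
eef_pos: [0.4724, -0.2401, 0.3408]
ee_rot: [-0.002, 0.707, 0.707, -0.0]
force: [1.3, -0.2, -0.4]
gripper_width: 0.342
gripper_force: 39.6
```

Emit:
step_arm(motion=[[[0.026, 0.008, 0], [0, 0, 0]], [[0.052, 0.016, 0], [0, 0, 0]], [[0.078, 0.025, 0], [0, 0, 0]], [[0.104, 0.033, 0], [0, 0, 0]], [[0.13, 0.041, 0], [0, 0, 0]]])

```text
clock: 4.88
eef_pos: [0.5132, -0.1098, 0.3409]
ee_rot: [-0.002, 0.707, 0.707, -0.001]
force: [1.0, -0.8, -0.9]
gripper_width: 0.347
gripper_force: 39.6
```

Emit:
step_arm(motion=[[[0.026, 0.008, 0], [0, 0, 0]], [[0.052, 0.016, 0], [0, 0, 0]], [[0.078, 0.025, 0], [0, 0, 0]], [[0.104, 0.033, 0], [0, 0, 0]], [[0.13, 0.041, 0], [0, 0, 0]]])

```text
clock: 5.3
eef_pos: [0.5539, 0.02, 0.3408]
ee_rot: [-0.002, 0.707, 0.707, -0.001]
force: [0.1, -0.2, -0.9]
gripper_width: 0.346
gripper_force: 39.6
```

Emit:
step_arm(motion=[[[0.025, 0.008, 0], [0, 0, 0]], [[0.048, 0.015, 0], [0, 0, 0]], [[0.066, 0.021, 0], [0, 0, 0]], [[0.078, 0.024, 0], [0, 0, 0]], [[0.083, 0.026, 0], [0, 0, 0]]])

```text
clock: 5.72
eef_pos: [0.5801, 0.1029, 0.3412]
ee_rot: [-0.001, 0.706, 0.708, -0.001]
force: [-0.0, -0.3, -1.0]
gripper_width: 0.345
gripper_force: 39.6
```

Emit:
step_arm(motion=[[[0, 0, 0], [0, 0, 0]], [[0, 0, 0], [0, 0, 0]], [[0, 0, 0], [0, 0, 0]], [[0, 0, 0], [0, 0, 0]], [[0, 0, 0], [0, 0, 0]]])

```text
clock: 6.13
eef_pos: [0.581, 0.0998, 0.3435]
ee_rot: [0.0, 0.708, 0.707, 0.0]
force: [0.0, 0.0, -0.5]
gripper_width: 0.345
gripper_force: 39.6
```

```bash
python3 - <<'E'
from h import *
f=grab('wrist','w2.png'); s=env.get_state(); print(s['eef_pos'],s['ee_rot'],s['force'],s['gripper_width'])
E
```

```text
[0.58096964 0.09989922 0.34350711] [1.17077243e-04 7.07542175e-01 7.06671107e-01 5.72644844e-05] [-0.75995241 -0.70148982 -0.25686236] 0.34449877793899114
```

View pics/w2.png

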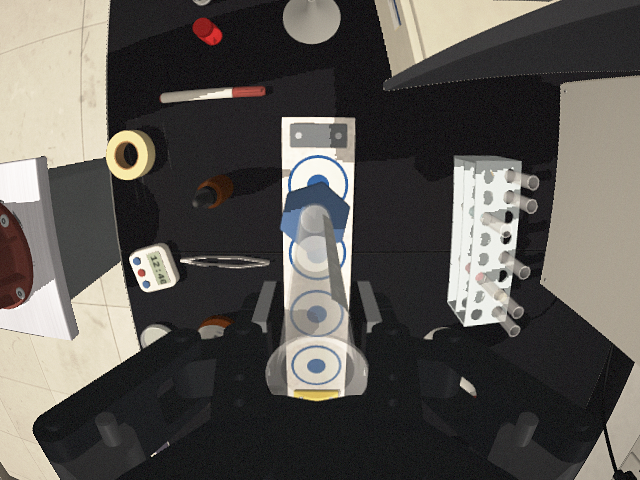

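Cylinder is held upright. The mark dot is at (317,182) and the foot at about (315,212).

```bash
python3 - <<'E'
from h import *
f=grab('wrist'); g=lambda *a: onz(f,*a,True).round(4)
print(g(317.5,181,.004),g(315,210,.183),g(213,180,.0),g(317,252,.004)); print(env.get_state()['eef_pos'])
E
```

```text
[0.5833 0.1059 0.004 ] [0.5807 0.1081 0.183 ] [0.449  0.1086 0.    ] [0.5826 0.0128 0.004 ]
[0.58099847 0.10004097 0.34349154]
```

Emit:
step_arm(motion=[[[0, 0.002, 0.01], [0, 0, 0]], [[0.001, 0.002, 0.03], [0, 0, 0]], [[0.001, 0.002, 0.055], [0, 0, 0]], [[0.001, 0.002, 0.08], [0, 0, 0]], [[0.001, 0.002, 0.105], [0, 0, 0]]])

```text
clock: 6.65
eef_pos: [0.5829, 0.1016, 0.2368]
ee_rot: [0.0, 0.707, 0.707, 0.0]
force: [0.2, 0.4, -1.1]
gripper_width: 0.344
gripper_force: 39.6
```

Emit:
step_arm(motion=[[[0, 0, 0.025], [0, 0, 0]], [[0, 0, 0.045], [0, 0, 0]], [[0, 0, 0.058], [0, 0, 0]], [[0, 0, 0.066], [0, 0, 0]], [[0, 0, 0.069], [0, 0, 0]]])

```text
clock: 7.07
eef_pos: [0.5823, 0.1017, 0.1693]
ee_rot: [-0.001, 0.707, 0.707, -0.001]
force: [-5.3, -0.1, 10.9]
gripper_width: 0.347
gripper_force: 41.4
```

Emit:
step_arm(motion=[[[0, 0, 0], [0, 0, 0]], [[0, 0, 0], [0, 0, 0]], [[0, 0, 0], [0, 0, 0]], [[0, 0, 0], [0, 0, 0]], [[0, 0, 0], [0, 0, 0]]])

```text
clock: 7.48
eef_pos: [0.5834, 0.1017, 0.1697]
ee_rot: [0.0, 0.707, 0.707, 0.0]
force: [-0.3, -0.7, -1.0]
gripper_width: 0.344
gripper_force: 39.9
```

Emit:
step_arm(motion=[[[0, 0, 0], [0, 0, 0]], [[0, 0, 0], [0, 0, 0]], [[0, 0, 0], [0, 0, 0]], [[0, 0, 0], [0, 0, 0]], [[0, 0, 0], [0, 0, 0]]], gripper=0.2)

```text
clock: 7.9
eef_pos: [0.5831, 0.1017, 0.1694]
ee_rot: [0.0, 0.707, 0.707, 0.0]
force: [0.3, 0.2, -0.2]
gripper_width: 0.601
gripper_force: 0.0
```

Emit:
step_arm(motion=[[[0, 0, -0.01], [0, 0, 0]], [[0, 0, -0.03], [0, 0, 0]], [[0, 0, -0.055], [0, 0, 0]], [[0, 0, -0.08], [0, 0, 0]], [[0, 0, -0.1], [0, 0, 0]]])

```text
clock: 8.32
eef_pos: [0.5836, 0.1018, 0.2723]
ee_rot: [0.001, 0.707, 0.707, 0.001]
force: [1.4, -0.4, -0.3]
gripper_width: 0.596
gripper_force: 0.0
```

Emit:
step_arm(motion=[[[-0.03, -0.02, 0], [0, 0, 0]], [[-0.07, -0.045, 0], [0, 0, 0]], [[-0.11, -0.072, 0], [0, 0, 0]], [[-0.15, -0.098, 0], [0, 0, 0]], [[-0.18, -0.117, 0], [0, 0, 0]]], gripper=1)

```text
clock: 8.73
eef_pos: [0.4714, -0.0693, 0.2703]
ee_rot: [0.001, 0.707, 0.708, 0.0]
force: [0.5, -1.3, 1.1]
gripper_width: 1.0
gripper_force: 0.0
```

Emit:
step_arm(motion=[[[-0.015, -0.01, 0], [0, 0, 0]], [[-0.03, -0.02, 0], [0, 0, 0]], [[-0.038, -0.026, 0], [0, 0, 0]], [[-0.041, -0.028, 0], [0, 0, 0]], [[-0.041, -0.028, 0], [0, 0, 0]]])

```text
clock: 9.15
eef_pos: [0.4445, -0.1095, 0.2698]
ee_rot: [0.0, 0.707, 0.707, 0.0]
force: [-0.0, -0.4, 0.1]
gripper_width: 1.002
gripper_force: 0.0
```

```bash
python3 - <<'E'
from h import *
f=grab('wrist','w3.png'); s=env.get_state(); print(s['eef_pos'],s['ee_rot'],s['force'],s['gripper_width'])
E
```

```text
[ 0.44482732 -0.10899924  0.26974434] [2.68252838e-04 7.07230016e-01 7.06983343e-01 4.31172960e-04] [ 1.0257426   0.24350682 -0.58583022] 1.0046536361179526
```

View pics/w3.png

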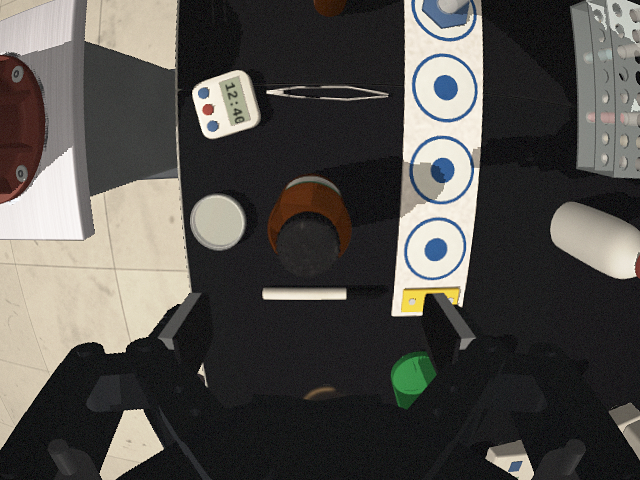

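Cylinder stands on its mark. The amber cap is at (307,246), and the dot of its target mark is at (445,88).

```bash
python3 - <<'E'
from h import *
f=grab('wrist'); g=lambda *a: onz(f,*a,True).round(4)
print(g(307,246,.152),g(445,88,.004),g(446,170,.004),g(435.5,249,.004))
f=grab('top','top1.png'); print(env.get_state()['eef_pos'])
E
```

```text
[ 0.4394 -0.116   0.152 ] [0.5821 0.0106 0.004 ] [ 0.5861 -0.0783  0.004 ] [ 0.5808 -0.168   0.004 ]
[ 0.44499288 -0.10849053  0.26944897]
```

Emit:
step_arm(motion=[[[-0.008, -0.006, 0.015], [0, 0, 0]], [[-0.008, -0.006, 0.04], [0, 0, 0]], [[-0.008, -0.006, 0.07], [0, 0, 0]], [[-0.008, -0.006, 0.098], [0, 0, 0]], [[-0.008, -0.006, 0.112], [0, 0, 0]]])

```text
clock: 9.72
eef_pos: [0.4368, -0.1153, 0.1537]
ee_rot: [-0.003, 0.707, 0.708, -0.001]
force: [-0.9, 0.9, -0.1]
gripper_width: 0.998
gripper_force: 0.0
```

Emit:
step_arm(motion=[[[0, 0, 0], [0, 0, 0]], [[0, 0, 0], [0, 0, 0]], [[0, 0, 0], [0, 0, 0]], [[0, 0, 0], [0, 0, 0]], [[0, 0, 0], [0, 0, 0]]], gripper=-1, squeeze=60)

```text
clock: 10.13
eef_pos: [0.4402, -0.1178, 0.1595]
ee_rot: [0.002, 0.707, 0.707, 0.001]
force: [-0.2, 0.2, 3.6]
gripper_width: 0.473
gripper_force: 61.1
```

Emit:
step_arm(motion=[[[0, 0, 0], [0, 0, 0]], [[0, 0, 0], [0, 0, 0]], [[0, 0, 0], [0, 0, 0]], [[0, 0, 0], [0, 0, 0]], [[0, 0, 0], [0, 0, 0]]])

```text
clock: 10.55
eef_pos: [0.4401, -0.1179, 0.1595]
ee_rot: [0.002, 0.707, 0.707, 0.001]
force: [-0.2, -0.7, 5.4]
gripper_width: 0.472
gripper_force: 61.4
```

Emit:
step_arm(motion=[[[0, 0, -0.005], [0, 0, 0]], [[0, 0, -0.015], [0, 0, 0]], [[0, 0, -0.025], [0, 0, 0]], [[0, 0, -0.035], [0, 0, 0]], [[0, 0, -0.04], [0, 0, 0]]])

```text
clock: 10.97
eef_pos: [0.4392, -0.1175, 0.1992]
ee_rot: [0.001, 0.707, 0.707, 0.0]
force: [0.5, 0.4, -2.2]
gripper_width: 0.471
gripper_force: 61.1
```

Emit:
step_arm(motion=[[[0, 0, 0], [0, 0, 0]], [[0, 0, 0], [0, 0, 0]], [[0, 0, 0], [0, 0, 0]], [[0, 0, 0], [0, 0, 0]], [[0, 0, 0], [0, 0, 0]]])

```text
clock: 11.38
eef_pos: [0.438, -0.117, 0.1966]
ee_rot: [-0.001, 0.707, 0.707, -0.0]
force: [-0.2, -0.2, -3.6]
gripper_width: 0.476
gripper_force: 61.1
```

The opening is 40 mm where the cap should give 44 mm, so I'll check the hold.

```bash
python3 - <<'E'
from h import *
f=grab('wrist','w4.png'); t=grab('scene','s4.png'); 
c=cv2.imread('pics/s4.png')[100:300,320:480]; w=cv2.imread('pics/w4.png')
cv2.imwrite('pics/c4.png',np.hstack([cv2.resize(w,(400,300)),cv2.resize(c,(240,300))]))
E
```

```text
(no output)
```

View pics/c4.png

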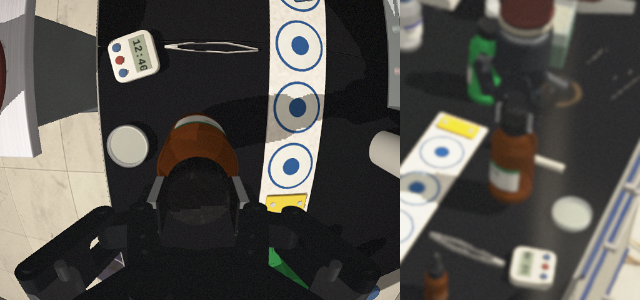

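Emit:
step_arm(motion=[[[0.008, 0.009, 0], [0, 0, 0]], [[0.022, 0.025, 0], [0, 0, 0]], [[0.04, 0.045, 0], [0, 0, 0]], [[0.058, 0.065, 0], [0, 0, 0]], [[0.076, 0.085, 0], [0, 0, 0]]])

```text
clock: 11.9
eef_pos: [0.5248, -0.0398, 0.1972]
ee_rot: [-0.0, 0.707, 0.707, 0.0]
force: [0.4, -0.2, -1.8]
gripper_width: 0.474
gripper_force: 61.2
```

Emit:
step_arm(motion=[[[0.018, 0.02, 0], [0, 0, 0]], [[0.034, 0.038, 0], [0, 0, 0]], [[0.045, 0.051, 0], [0, 0, 0]], [[0.05, 0.057, 0], [0, 0, 0]], [[0.051, 0.058, 0], [0, 0, 0]]])

```text
clock: 12.32
eef_pos: [0.5826, 0.0113, 0.197]
ee_rot: [-0.0, 0.706, 0.708, 0.0]
force: [-0.6, 0.0, -2.9]
gripper_width: 0.471
gripper_force: 61.3
```

Emit:
step_arm(motion=[[[0, 0, 0], [0, 0, 0]], [[0, 0, 0], [0, 0, 0]], [[0, 0, 0], [0, 0, 0]], [[0, 0, 0], [0, 0, 0]], [[0, 0, 0], [0, 0, 0]]])

```text
clock: 12.73
eef_pos: [0.581, 0.0092, 0.1974]
ee_rot: [0.0, 0.707, 0.707, -0.0]
force: [-0.4, 0.6, -3.5]
gripper_width: 0.474
gripper_force: 61.3
```

```bash
python3 - <<'E'
from h import *
f=grab('wrist','w5.png'); s=env.get_state(); print(s['eef_pos'],s['ee_rot'],s['force'],s['gripper_width'])
E
```

```text
[0.58112525 0.00924365 0.19743168] [ 3.19243189e-05  7.07451056e-01  7.06762337e-01 -1.10250040e-05] [-0.59550987 -0.36151795 -2.90521652] 0.4699431992969993
```

View pics/w5.png

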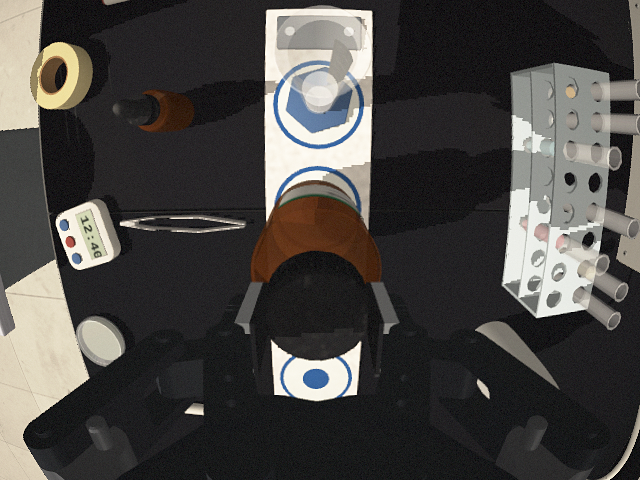

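The amber cap is at (316,304), in the jaws. The cylinder foot is at (319,105), inside its ring centred at (318,104).

```bash
python3 - <<'E'
from h import *
f=grab('wrist'); g=lambda *a: onz(f,*a,True).round(4)
print(g(316,304,.191),g(319,105,.011),g(318,104.5,.004))
E
```

```text
[0.5817 0.0151 0.191 ] [0.5841 0.0994 0.011 ] [0.5833 0.1003 0.004 ]
```

Emit:
step_arm(motion=[[[0, 0.001, 0.008], [0, 0, 0]], [[0, 0.001, 0.018], [0, 0, 0]], [[0, 0.001, 0.026], [0, 0, 0]], [[0, 0.001, 0.032], [0, 0, 0]], [[0, 0.001, 0.035], [0, 0, 0]]])

```text
clock: 13.25
eef_pos: [0.5822, 0.0095, 0.1636]
ee_rot: [-0.001, 0.707, 0.707, -0.001]
force: [-7.6, -0.6, 20.8]
gripper_width: 0.469
gripper_force: 63.7
```

Emit:
step_arm(motion=[[[0, 0, 0], [0, 0, 0]], [[0, 0, 0], [0, 0, 0]], [[0, 0, 0], [0, 0, 0]], [[0, 0, 0], [0, 0, 0]], [[0, 0, 0], [0, 0, 0]]])

```text
clock: 13.67
eef_pos: [0.5821, 0.0096, 0.1637]
ee_rot: [-0.001, 0.707, 0.707, -0.001]
force: [-4.3, -0.4, 7.4]
gripper_width: 0.473
gripper_force: 62.4
```

Emit:
step_arm(motion=[[[0, 0, 0], [0, 0, 0]], [[0, 0, 0], [0, 0, 0]], [[0, 0, 0], [0, 0, 0]], [[0, 0, 0], [0, 0, 0]], [[0, 0, 0], [0, 0, 0]]], gripper=0.6)

```text
clock: 14.08
eef_pos: [0.5825, 0.0098, 0.1621]
ee_rot: [-0.0, 0.707, 0.707, -0.0]
force: [-0.3, 0.1, 0.8]
gripper_width: 0.805
gripper_force: 0.0
```

Emit:
step_arm(motion=[[[0, 0, -0.01], [0, 0, 0]], [[0, 0, -0.03], [0, 0, 0]], [[0, 0, -0.05], [0, 0, 0]], [[0, 0, -0.065], [0, 0, 0]], [[0, 0, -0.07], [0, 0, 0]]])

```text
clock: 14.5
eef_pos: [0.5845, 0.0096, 0.2364]
ee_rot: [0.002, 0.707, 0.707, 0.002]
force: [0.9, -0.9, 0.4]
gripper_width: 0.799
gripper_force: 0.0
```

Emit:
step_arm(motion=[[[0, 0, 0], [0, 0, 0]], [[0, 0, 0], [0, 0, 0]], [[0, 0, 0], [0, 0, 0]], [[0, 0, 0], [0, 0, 0]], [[0, 0, 0], [0, 0, 0]]], gripper=1)

```text
clock: 14.92
eef_pos: [0.5817, 0.0099, 0.2309]
ee_rot: [-0.001, 0.707, 0.707, -0.001]
force: [0.6, 0.2, -0.6]
gripper_width: 1.001
gripper_force: 0.0
```

Emit:
step_arm(motion=[[[0, -0.03, 0], [0, 0, 0]], [[0.01, -0.065, 0], [0, 0, 0]], [[0.035, -0.1, 0], [0, 0, 0]], [[0.065, -0.12, 0], [0, 0, 0]], [[0.087, -0.125, 0], [0, 0, 0]]])

```text
clock: 15.33
eef_pos: [0.4534, 0.098, 0.2308]
ee_rot: [-0.002, 0.707, 0.707, -0.001]
force: [0.7, 0.5, 0.2]
gripper_width: 1.0
gripper_force: 0.0
```

Emit:
step_arm(motion=[[[0, 0, 0], [0, 0, 0]], [[0, 0, 0], [0, 0, 0]], [[0, 0, 0], [0, 0, 0]], [[0, 0, 0], [0, 0, 0]], [[0, 0, 0], [0, 0, 0]]])

```text
clock: 15.75
eef_pos: [0.458, 0.096, 0.2322]
ee_rot: [0.0, 0.708, 0.707, -0.0]
force: [0.0, -0.2, -0.9]
gripper_width: 1.0
gripper_force: 0.0
```

```bash
python3 - <<'E'
from h import *
f=grab('wrist','w6.png'); s=env.get_state(); print(s['eef_pos'],s['ee_rot'],s['force'],s['gripper_width'])
E
```

```text
[0.45798626 0.09600484 0.23218844] [-2.31769571e-05  7.07610647e-01  7.06602538e-01 -1.58198166e-04] [-0.97441455  0.30041275 -0.54599692] 0.9999913132373788
```

View pics/w6.png

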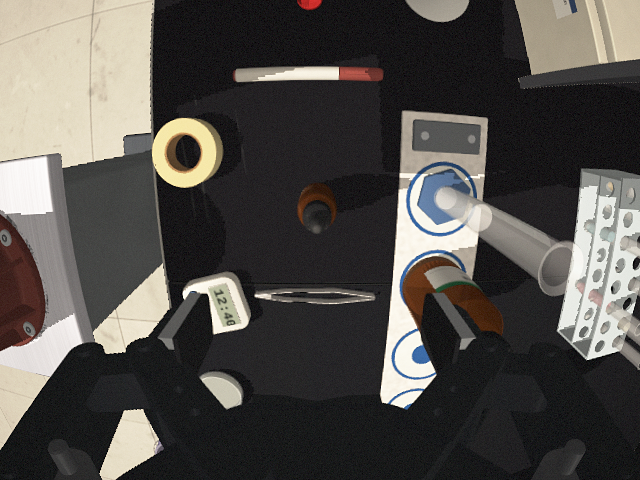

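Dropper bulb tip is at (317,220), body foot at about (317,196). The amber bottle stands on its mark.

```bash
python3 - <<'E'
from h import *
f=grab('wrist'); g=lambda *a: onz(f,*a,True).round(4)
print(g(317,222,.107),g(317,198,.02),g(441,195,.007)); print(env.get_state()['eef_pos'])
E
```

```text
[0.4591 0.1036 0.107 ] [0.4593 0.104  0.02  ] [0.5805 0.1058 0.007 ]
[0.45790289 0.09607749 0.23219098]
```

Emit:
step_arm(motion=[[[0.004, 0.001, 0.015], [0, 0, 0]], [[0.004, 0.001, 0.04], [0, 0, 0]], [[0.004, 0.001, 0.07], [0, 0, 0]], [[0.004, 0.001, 0.1], [0, 0, 0]], [[0.004, 0.001, 0.125], [0, 0, 0]]], gripper=0.6)

```text
clock: 16.27
eef_pos: [0.4581, 0.1003, 0.1055]
ee_rot: [-0.0, 0.707, 0.707, -0.0]
force: [0.4, -0.0, -0.7]
gripper_width: 0.806
gripper_force: 0.0
```

Emit:
step_arm(motion=[[[0, 0, 0.015], [0, 0, 0]], [[0, 0, 0.027], [0, 0, 0]], [[0, 0, 0.036], [0, 0, 0]], [[0, 0, 0.041], [0, 0, 0]], [[0, 0, 0.043], [0, 0, 0]]])

```text
clock: 16.68
eef_pos: [0.4583, 0.1005, 0.0636]
ee_rot: [-0.0, 0.707, 0.707, -0.0]
force: [-0.2, -0.5, 0.5]
gripper_width: 0.8
gripper_force: 0.0
```

Emit:
step_arm(motion=[[[0, 0, 0], [0, 0, 0]], [[0, 0, 0], [0, 0, 0]], [[0, 0, 0], [0, 0, 0]], [[0, 0, 0], [0, 0, 0]], [[0, 0, 0], [0, 0, 0]]], gripper=-1, squeeze=30)

```text
clock: 17.1
eef_pos: [0.4596, 0.1009, 0.0654]
ee_rot: [0.001, 0.707, 0.707, 0.001]
force: [-0.3, 0.6, 3.7]
gripper_width: 0.361
gripper_force: 29.6
```

Emit:
step_arm(motion=[[[0, 0, 0], [0, 0, 0]], [[0, 0, 0], [0, 0, 0]], [[0, 0, 0], [0, 0, 0]], [[0, 0, 0], [0, 0, 0]], [[0, 0, 0], [0, 0, 0]]])

```text
clock: 17.52
eef_pos: [0.4596, 0.1009, 0.0654]
ee_rot: [0.001, 0.707, 0.707, 0.001]
force: [-0.4, 0.1, 6.6]
gripper_width: 0.365
gripper_force: 29.8
```

Emit:
step_arm(motion=[[[0, 0, -0.005], [0, 0, 0]], [[0, 0, -0.015], [0, 0, 0]], [[0, 0, -0.025], [0, 0, 0]], [[0, 0, -0.035], [0, 0, 0]], [[0, 0, -0.04], [0, 0, 0]]])

```text
clock: 17.93
eef_pos: [0.4595, 0.1009, 0.1063]
ee_rot: [0.001, 0.707, 0.707, 0.001]
force: [0.3, -0.8, -0.3]
gripper_width: 0.357
gripper_force: 29.7
```

Emit:
step_arm(motion=[[[0, 0, 0], [0, 0, 0]], [[0, 0, 0], [0, 0, 0]], [[0, 0, 0], [0, 0, 0]], [[0, 0, 0], [0, 0, 0]], [[0, 0, 0], [0, 0, 0]]])

```text
clock: 18.35
eef_pos: [0.4579, 0.1008, 0.1037]
ee_rot: [-0.0, 0.707, 0.707, -0.0]
force: [0.7, 0.9, 0.0]
gripper_width: 0.357
gripper_force: 29.7
```

```bash
python3 - <<'E'
from h import *
f=grab('wrist','w7.png'); t=grab('scene','s7.png'); 
c=cv2.imread('pics/s7.png')[180:330,280:400]; w=cv2.imread('pics/w7.png')
cv2.imwrite('pics/c7.png',np.hstack([cv2.resize(w,(480,360)),cv2.resize(c,(288,360))]))
E
```

```text
(no output)
```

View pics/c7.png

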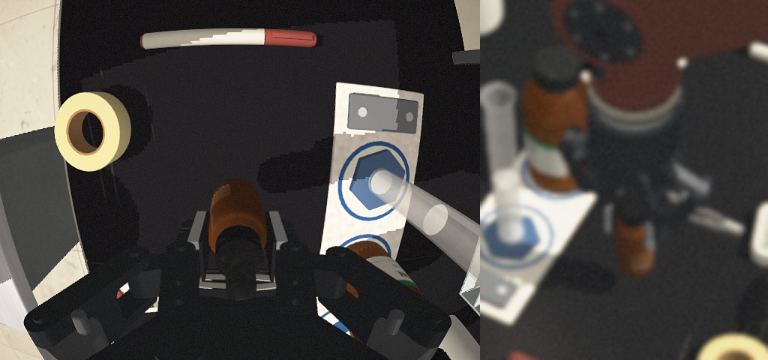

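Emit:
step_arm(motion=[[[-0.01, 0, 0], [0, 0, 0]], [[-0.03, 0, 0], [0, 0, 0]], [[-0.055, 0, 0], [0, 0, 0]], [[-0.082, 0, 0], [0, 0, 0]], [[-0.11, 0, 0], [0, 0, 0]]])

```text
clock: 18.87
eef_pos: [0.4581, -0.0106, 0.1042]
ee_rot: [0.0, 0.707, 0.708, -0.0]
force: [0.7, -0.4, -0.9]
gripper_width: 0.356
gripper_force: 29.7
```

Emit:
step_arm(motion=[[[-0.025, 0, 0], [0, 0, 0]], [[-0.045, 0, 0], [0, 0, 0]], [[-0.06, 0.003, 0], [0, 0, 0]], [[-0.067, 0.012, 0], [0, 0, 0]], [[-0.07, 0.027, 0], [0, 0, 0]]])

```text
clock: 19.28
eef_pos: [0.4848, -0.0806, 0.1039]
ee_rot: [-0.001, 0.708, 0.706, -0.0]
force: [-0.0, 0.3, -1.4]
gripper_width: 0.361
gripper_force: 29.7
```

Emit:
step_arm(motion=[[[0, 0.022, 0], [0, 0, 0]], [[0, 0.045, 0], [0, 0, 0]], [[0, 0.07, 0], [0, 0, 0]], [[0, 0.088, 0], [0, 0, 0]], [[0, 0.096, 0], [0, 0, 0]]])

```text
clock: 19.7
eef_pos: [0.5845, -0.0794, 0.1046]
ee_rot: [0.001, 0.707, 0.707, 0.001]
force: [-0.1, 0.1, -0.3]
gripper_width: 0.357
gripper_force: 29.7
```

Emit:
step_arm(motion=[[[0, 0, 0], [0, 0, 0]], [[0, 0, 0], [0, 0, 0]], [[0, 0, 0], [0, 0, 0]], [[0, 0, 0], [0, 0, 0]], [[0, 0, 0], [0, 0, 0]]])

```text
clock: 20.12
eef_pos: [0.5804, -0.0791, 0.1041]
ee_rot: [-0.0, 0.707, 0.707, -0.0]
force: [-0.7, -0.2, -0.4]
gripper_width: 0.359
gripper_force: 29.7
```

```bash
python3 - <<'E'
from h import *
f=grab('wrist','w8.png'); s=env.get_state(); print(s['eef_pos'],s['ee_rot'],s['force'],s['gripper_width'])
E
```

```text
[ 0.58061155 -0.07913291  0.10423902] [-2.48488781e-04  7.07162302e-01  7.07051193e-01 -1.67119066e-04] [0.26171271 0.89367506 0.39007696] 0.3568524744982684
```

View pics/w8.png

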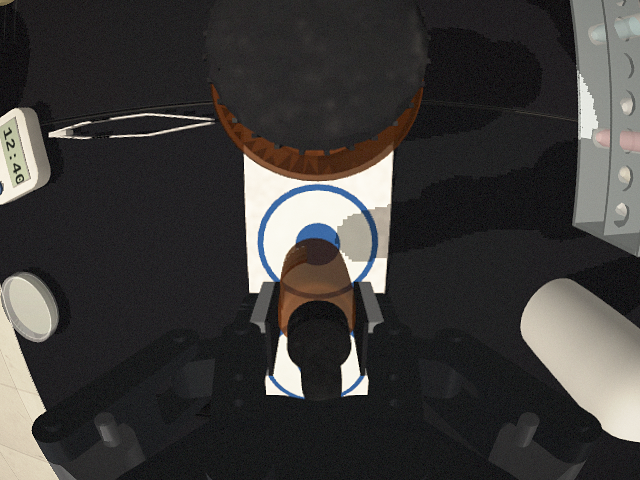

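The mark ring is centred at (318,243) and the dropper body sits straight behind it. The amber cap fills the top of the view, so I descend slowly.

Emit:
step_arm(motion=[[[0, 0.001, 0.004], [0, 0, 0]], [[0, 0.001, 0.01], [0, 0, 0]], [[0, 0.001, 0.016], [0, 0, 0]], [[0, 0.001, 0.02], [0, 0, 0]], [[0, 0.001, 0.022], [0, 0, 0]]])

```text
clock: 20.58
eef_pos: [0.5815, -0.079, 0.0808]
ee_rot: [-0.001, 0.707, 0.707, -0.001]
force: [-0.2, 0.3, -0.3]
gripper_width: 0.356
gripper_force: 29.7
```

Emit:
step_arm(motion=[[[0, 0, 0.003], [0, 0, 0]], [[0, 0, 0.006], [0, 0, 0]], [[0, 0, 0.009], [0, 0, 0]], [[0, 0, 0.012], [0, 0, 0]], [[0, 0, 0.013], [0, 0, 0]]])

```text
clock: 21.0
eef_pos: [0.5826, -0.0793, 0.0695]
ee_rot: [0.0, 0.707, 0.707, -0.0]
force: [-2.1, 0.4, 5.3]
gripper_width: 0.354
gripper_force: 30.3
```

Emit:
step_arm(motion=[[[0, 0, 0], [0, 0, 0]], [[0, 0, 0], [0, 0, 0]], [[0, 0, 0], [0, 0, 0]], [[0, 0, 0], [0, 0, 0]], [[0, 0, 0], [0, 0, 0]]])

```text
clock: 21.42
eef_pos: [0.5826, -0.0792, 0.0695]
ee_rot: [0.0, 0.707, 0.707, 0.0]
force: [-1.6, 0.2, 1.7]
gripper_width: 0.362
gripper_force: 29.9
```

```bash
python3 - <<'E'
from h import *
f=grab('wrist','w9.png'); s=env.get_state(); print(s['eef_pos'],s['force'],s['gripper_width'])
t=grab('top'); hsv=cv2.cvtColor(t['pixels'],cv2.COLOR_RGB2HSV)
w=cv2.imread('pics/w9.png'); cv2.imwrite('pics/c9.png',cv2.resize(w,(480,360)))
E
```

```text
[ 0.58261656 -0.07921562  0.06954219] [-0.66359762 -0.32135595  1.52478161] 0.35896985987551433
```

View pics/c9.png

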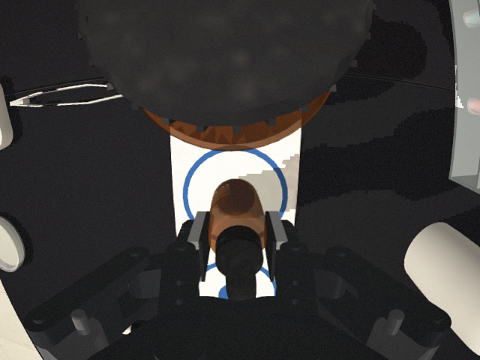

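```bash
python3 - <<'E'
from h import *
f=grab('wrist'); g=lambda u,v: onz(f,u*4/3,v*4/3,.004,True).round(4)
print('foot edge',g(235,180),'ring top',g(235,148),'left',g(183,192),'right',g(288,192))
E
```

```text
foot edge [ 0.5817 -0.0662  0.004 ] ring top [ 0.5818 -0.0436  0.004 ] left [ 0.5446 -0.0752  0.004 ] right [ 0.6195 -0.0752  0.004 ]
```

Emit:
step_arm(motion=[[[0, 0, 0], [0, 0, 0]], [[0, 0, 0], [0, 0, 0]], [[0, 0, 0], [0, 0, 0]], [[0, 0, 0], [0, 0, 0]], [[0, 0, 0], [0, 0, 0]]], gripper=0.3)

```text
clock: 21.98
eef_pos: [0.5824, -0.0792, 0.0692]
ee_rot: [-0.0, 0.707, 0.707, -0.0]
force: [0.4, 0.5, 0.2]
gripper_width: 0.654
gripper_force: 0.0
```

Emit:
step_arm(motion=[[[0, 0, -0.01], [0, 0, 0]], [[0, 0, -0.035], [0, 0, 0]], [[0, 0, -0.065], [0, 0, 0]], [[0, 0, -0.095], [0, 0, 0]], [[0, 0, -0.11], [0, 0, 0]]])

```text
clock: 22.4
eef_pos: [0.5847, -0.0797, 0.1845]
ee_rot: [0.003, 0.707, 0.707, 0.002]
force: [1.8, -0.3, 1.0]
gripper_width: 0.649
gripper_force: 0.0
```

Emit:
step_arm(motion=[[[0, -0.03, 0], [0, 0, 0]], [[0, -0.065, 0], [0, 0, 0]], [[0, -0.1, 0], [0, 0, 0]], [[0.02, -0.13, 0], [0, 0, 0]], [[0.05, -0.147, 0], [0, 0, 0]]])

```text
clock: 22.82
eef_pos: [0.4327, -0.03, 0.1794]
ee_rot: [-0.0, 0.708, 0.706, -0.001]
force: [0.2, 1.1, 0.7]
gripper_width: 0.649
gripper_force: 0.0
```

Emit:
step_arm(motion=[[[0.038, 0, 0], [0, 0, 0]], [[0.076, 0, 0], [0, 0, 0]], [[0.114, 0, 0], [0, 0, 0]], [[0.152, 0, 0], [0, 0, 0]], [[0.19, 0, 0], [0, 0, 0]]])

```text
clock: 23.23
eef_pos: [0.4354, 0.1626, 0.1805]
ee_rot: [0.001, 0.707, 0.707, 0.001]
force: [0.4, -0.4, -0.4]
gripper_width: 0.65
gripper_force: 0.0
```

Emit:
step_arm(motion=[[[0.038, 0, 0], [0, 0, 0]], [[0.076, 0, 0], [0, 0, 0]], [[0.114, 0, 0], [0, 0, 0]], [[0.148, 0, 0], [0, 0, 0]], [[0.17, 0, 0], [0, 0, 0]]])

```text
clock: 23.65
eef_pos: [0.4353, 0.3342, 0.1805]
ee_rot: [-0.0, 0.706, 0.708, 0.001]
force: [-0.2, 0.3, -0.2]
gripper_width: 0.653
gripper_force: 0.0
```

Emit:
step_arm(motion=[[[0.01, 0, 0], [0, 0, 0]], [[0.016, 0, 0], [0, 0, 0]], [[0.018, 0, 0], [0, 0, 0]], [[0.018, 0, 0], [0, 0, 0]], [[0.018, 0, 0], [0, 0, 0]]])

```text
clock: 24.07
eef_pos: [0.4355, 0.3475, 0.1792]
ee_rot: [0.0, 0.708, 0.707, -0.0]
force: [-0.5, 0.3, 0.6]
gripper_width: 0.649
gripper_force: 0.0
```

```bash
python3 - <<'E'
from h import *
f=grab('wrist','w10.png'); s=env.get_state(); print(s['eef_pos'],s['ee_rot'],s['force'],s['gripper_width'])
E
```

```text
[0.43560225 0.34749891 0.17926924] [ 1.25920633e-04  7.07627750e-01  7.06585352e-01 -3.03835571e-04] [-0.1249393   0.01808413  0.49000241] 0.6496057688740573
```

View pics/w10.png

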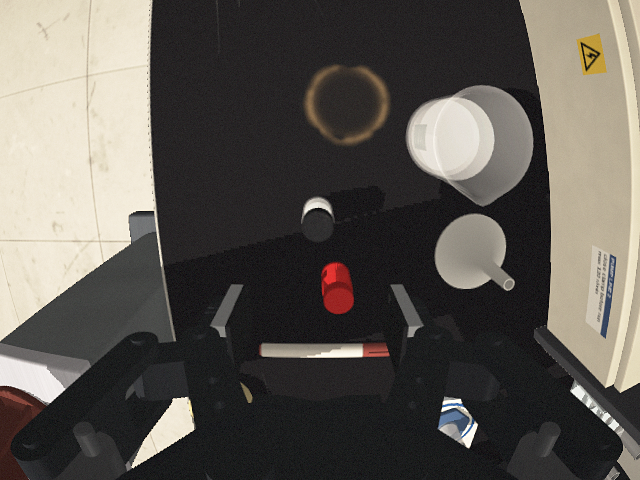

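The black-capped vial has its cap at (318,224). The red decoy is at (338,292).

```bash
python3 - <<'E'
from h import *
f=grab('wrist'); g=lambda *a: onz(f,*a,True).round(4)
print(g(318,225,.054),g(339,295,.054),g(317,205,.02))
E
```

```text
[0.4374 0.3529 0.054 ] [0.4527 0.3003 0.054 ] [0.4368 0.3598 0.02  ]
```

Emit:
step_arm(motion=[[[0.004, 0.001, 0.015], [0, 0, 0]], [[0.004, 0.001, 0.04], [0, 0, 0]], [[0.004, 0.001, 0.065], [0, 0, 0]], [[0.004, 0.001, 0.09], [0, 0, 0]], [[0.004, 0.001, 0.11], [0, 0, 0]]])

```text
clock: 24.58
eef_pos: [0.436, 0.3514, 0.0676]
ee_rot: [-0.0, 0.708, 0.707, -0.001]
force: [0.0, 1.0, 0.0]
gripper_width: 0.652
gripper_force: 0.0
```

Emit:
step_arm(motion=[[[0, 0, 0.012], [0, 0, 0]], [[0, 0, 0.022], [0, 0, 0]], [[0, 0, 0.03], [0, 0, 0]], [[0, 0, 0.034], [0, 0, 0]], [[0, 0, 0.035], [0, 0, 0]]])

```text
clock: 25.0
eef_pos: [0.4367, 0.3528, 0.0342]
ee_rot: [0.0, 0.707, 0.707, 0.0]
force: [-0.3, 0.0, -0.3]
gripper_width: 0.648
gripper_force: 0.0
```

Emit:
step_arm(motion=[[[0, 0, 0], [0, 0, 0]], [[0, 0, 0], [0, 0, 0]], [[0, 0, 0], [0, 0, 0]], [[0, 0, 0], [0, 0, 0]], [[0, 0, 0], [0, 0, 0]]], gripper=-1, squeeze=25)

```text
clock: 25.42
eef_pos: [0.4373, 0.3534, 0.0355]
ee_rot: [0.0, 0.707, 0.707, 0.001]
force: [-0.3, -0.1, 3.6]
gripper_width: 0.264
gripper_force: 26.1
```

Emit:
step_arm(motion=[[[0, 0, 0], [0, 0, 0]], [[0, 0, 0], [0, 0, 0]], [[0, 0, 0], [0, 0, 0]], [[0, 0, 0], [0, 0, 0]], [[0, 0, 0], [0, 0, 0]]])

```text
clock: 25.83
eef_pos: [0.4373, 0.3534, 0.0354]
ee_rot: [0.0, 0.707, 0.707, 0.001]
force: [-0.7, -0.5, 5.2]
gripper_width: 0.266
gripper_force: 26.4
```

Emit:
step_arm(motion=[[[0, 0, -0.01], [0, 0, 0]], [[0, 0, -0.03], [0, 0, 0]], [[0, 0, -0.055], [0, 0, 0]], [[0, 0, -0.08], [0, 0, 0]], [[0, 0, -0.09], [0, 0, 0]]])

```text
clock: 26.25
eef_pos: [0.438, 0.3538, 0.1279]
ee_rot: [0.001, 0.707, 0.707, 0.003]
force: [1.7, 0.5, 0.3]
gripper_width: 0.268
gripper_force: 25.8
```

Emit:
step_arm(motion=[[[0, 0, 0], [0, 0, 0]], [[0, 0, 0], [0, 0, 0]], [[0, 0, 0], [0, 0, 0]], [[0, 0, 0], [0, 0, 0]], [[0, 0, 0], [0, 0, 0]]])

```text
clock: 26.67
eef_pos: [0.4353, 0.3521, 0.1224]
ee_rot: [-0.0, 0.707, 0.707, -0.002]
force: [0.0, 0.8, -0.2]
gripper_width: 0.266
gripper_force: 25.8
```

Emit:
step_arm(motion=[[[-0.01, 0, 0], [0, 0, 0]], [[-0.03, 0, 0], [0, 0, 0]], [[-0.06, 0, 0], [0, 0, 0]], [[-0.09, 0, 0], [0, 0, 0]], [[-0.12, 0, 0], [0, 0, 0]]])

```text
clock: 27.08
eef_pos: [0.4358, 0.2311, 0.1236]
ee_rot: [-0.0, 0.707, 0.707, -0.001]
force: [0.8, 0.0, -0.2]
gripper_width: 0.267
gripper_force: 25.8
```

Emit:
step_arm(motion=[[[-0.032, 0, 0], [0, 0, 0]], [[-0.064, 0, 0], [0, 0, 0]], [[-0.096, 0, 0], [0, 0, 0]], [[-0.128, 0, 0], [0, 0, 0]], [[-0.16, 0, 0], [0, 0, 0]]])

```text
clock: 27.5
eef_pos: [0.4355, 0.0709, 0.1238]
ee_rot: [-0.0, 0.707, 0.707, -0.0]
force: [0.5, -0.0, -0.6]
gripper_width: 0.266
gripper_force: 25.8
```

Emit:
step_arm(motion=[[[-0.032, 0, 0], [0, 0, 0]], [[-0.064, 0, 0], [0, 0, 0]], [[-0.096, 0, 0], [0, 0, 0]], [[-0.128, 0, 0], [0, 0, 0]], [[-0.16, 0, 0], [0, 0, 0]]])

```text
clock: 27.92
eef_pos: [0.4354, -0.089, 0.1239]
ee_rot: [-0.0, 0.707, 0.707, -0.0]
force: [0.9, 0.5, -0.4]
gripper_width: 0.266
gripper_force: 25.8
```

Emit:
step_arm(motion=[[[-0.03, 0.002, 0], [0, 0, 0]], [[-0.054, 0.01, 0], [0, 0, 0]], [[-0.07, 0.025, 0], [0, 0, 0]], [[-0.078, 0.045, 0], [0, 0, 0]], [[-0.08, 0.067, 0], [0, 0, 0]]])

```text
clock: 28.33
eef_pos: [0.5028, -0.1694, 0.1237]
ee_rot: [-0.0, 0.708, 0.706, -0.001]
force: [0.2, 0.2, -0.2]
gripper_width: 0.264
gripper_force: 25.8
```

Emit:
step_arm(motion=[[[-0.001, 0.025, 0], [0, 0, 0]], [[-0.001, 0.05, 0], [0, 0, 0]], [[-0.001, 0.066, 0], [0, 0, 0]], [[-0.001, 0.075, 0], [0, 0, 0]], [[-0.001, 0.078, 0], [0, 0, 0]]])

```text
clock: 28.75
eef_pos: [0.582, -0.1685, 0.1238]
ee_rot: [-0.0, 0.707, 0.707, -0.0]
force: [0.0, 0.4, 0.7]
gripper_width: 0.27
gripper_force: 25.8
```

Emit:
step_arm(motion=[[[0, 0, 0], [0, 0, 0]], [[0, 0, 0], [0, 0, 0]], [[0, 0, 0], [0, 0, 0]], [[0, 0, 0], [0, 0, 0]], [[0, 0, 0], [0, 0, 0]]])

```text
clock: 29.17
eef_pos: [0.5808, -0.1682, 0.1243]
ee_rot: [-0.0, 0.707, 0.707, -0.0]
force: [0.6, -0.4, 0.3]
gripper_width: 0.266
gripper_force: 25.8
```

```bash
python3 - <<'E'
from h import *
f=grab('wrist','w11.png'); s=env.get_state(); print(s['eef_pos'],s['ee_rot'],s['force'],s['gripper_width'])
E
```

```text
[ 0.58095128 -0.16817334  0.12438547] [-7.93172219e-05  7.07170877e-01  7.07042673e-01 -4.78596770e-05] [ 0.1952355  -0.21655192 -0.63916283] 0.26694161418806905
```

View pics/w11.png

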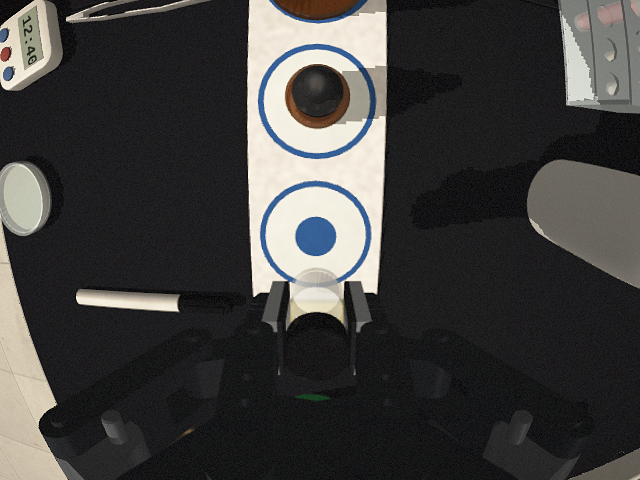

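The dropper stands centred in its ring at (317,98), and the free mark's dot is at (316,236). Lowering the vial.

Emit:
step_arm(motion=[[[0, 0, 0.01], [0, 0, 0]], [[0, 0, 0.028], [0, 0, 0]], [[0, 0, 0.046], [0, 0, 0]], [[0, 0, 0.06], [0, 0, 0]], [[0, 0, 0.068], [0, 0, 0]]])

```text
clock: 29.63
eef_pos: [0.5797, -0.1675, 0.0534]
ee_rot: [-0.002, 0.707, 0.707, -0.001]
force: [-0.3, 1.8, -0.5]
gripper_width: 0.263
gripper_force: 25.8
```

Emit:
step_arm(motion=[[[0, 0, 0.005], [0, 0, 0]], [[0, 0, 0.009], [0, 0, 0]], [[0, 0, 0.013], [0, 0, 0]], [[0, 0, 0.016], [0, 0, 0]], [[0, 0, 0.017], [0, 0, 0]]])

```text
clock: 30.05
eef_pos: [0.5818, -0.1683, 0.0395]
ee_rot: [0.0, 0.707, 0.707, 0.0]
force: [-0.4, -0.1, 5.6]
gripper_width: 0.263
gripper_force: 26.4
```

Emit:
step_arm(motion=[[[0, 0, 0], [0, 0, 0]], [[0, 0, 0], [0, 0, 0]], [[0, 0, 0], [0, 0, 0]], [[0, 0, 0], [0, 0, 0]], [[0, 0, 0], [0, 0, 0]]])

```text
clock: 30.47
eef_pos: [0.5816, -0.1682, 0.0395]
ee_rot: [0.0, 0.707, 0.707, 0.0]
force: [0.7, -0.9, -0.0]
gripper_width: 0.272
gripper_force: 25.8
```

Emit:
step_arm(motion=[[[0, 0, 0], [0, 0, 0]], [[0, 0, 0], [0, 0, 0]], [[0, 0, 0], [0, 0, 0]], [[0, 0, 0], [0, 0, 0]], [[0, 0, 0], [0, 0, 0]]], gripper=0.2)

```text
clock: 30.88
eef_pos: [0.5815, -0.1682, 0.0393]
ee_rot: [0.0, 0.707, 0.707, 0.0]
force: [0.4, 0.7, -0.1]
gripper_width: 0.604
gripper_force: 0.0
```

Emit:
step_arm(motion=[[[0, 0, -0.01], [0, 0, 0]], [[0, 0, -0.035], [0, 0, 0]], [[0, 0, -0.07], [0, 0, 0]], [[0, 0, -0.105], [0, 0, 0]], [[0, 0, -0.14], [0, 0, 0]]])

```text
clock: 31.3
eef_pos: [0.5811, -0.168, 0.1812]
ee_rot: [-0.0, 0.707, 0.707, -0.0]
force: [1.2, -0.2, -0.7]
gripper_width: 0.601
gripper_force: 0.0
```

Emit:
step_arm(motion=[[[0, -0.03, -0.02], [0, 0, 0]], [[0, -0.065, -0.04], [0, 0, 0]], [[0, -0.1, -0.06], [0, 0, 0]], [[-0.02, -0.13, -0.07], [0, 0, 0]], [[-0.04, -0.15, -0.075], [0, 0, 0]]])

```text
clock: 31.72
eef_pos: [0.43, -0.208, 0.2573]
ee_rot: [0.002, 0.706, 0.708, 0.0]
force: [0.1, -1.1, -0.4]
gripper_width: 0.603
gripper_force: 0.0
```

Emit:
step_arm(motion=[[[-0.04, 0, 0], [0, 0, 0]], [[-0.08, 0, 0], [0, 0, 0]], [[-0.12, 0, 0], [0, 0, 0]], [[-0.15, 0, 0], [0, 0, 0]], [[-0.15, 0, 0], [0, 0, 0]]])

```text
clock: 32.13
eef_pos: [0.4309, -0.3637, 0.2556]
ee_rot: [0.002, 0.709, 0.705, -0.001]
force: [0.3, 0.5, 1.0]
gripper_width: 0.598
gripper_force: 0.0
```

```bash
python3 - <<'E'
from h import *
f=grab('top','t12.png'); g=grab('scene','s12.png')
a=cv2.imread('pics/t12.png')[190:260,235:425]; b=cv2.imread('pics/s12.png')[150:330,230:430]
cv2.imwrite('pics/c12.png',np.vstack([cv2.resize(a,(640,236),interpolation=2),cv2.resize(b,(400,360),interpolation=2) if 0 else np.pad(cv2.resize(b,(400,360),interpolation=2),((0,0),(0,240),(0,0)))]))
E
```

```text
(no output)
```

View pics/c12.png

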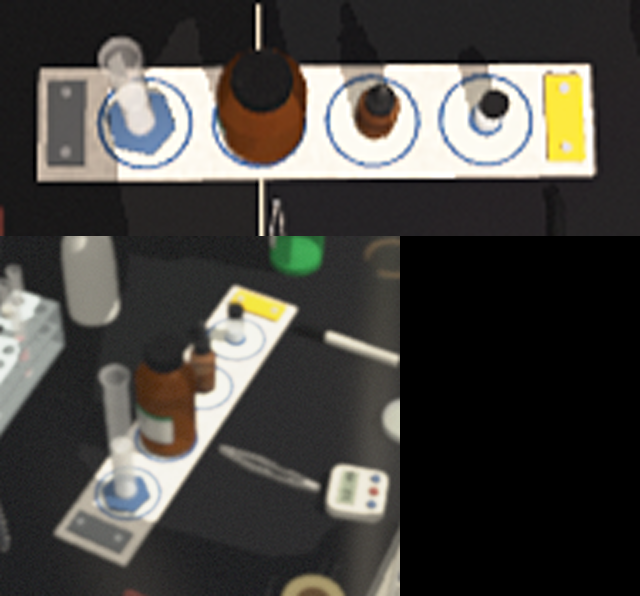

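All four stand upright in their rings. A quick numeric check before handing in.

```bash
python3 - <<'E'
from h import *
f=grab('top'); k=190/640
for n,u,v,z,m in [('cylfoot',141,121,.011,(.583,.1007)),('cylrim',121,57,.204,(.583,.1007)),('amb',262,80,.156,(.5824,.0104)),('drop',380,100,.084,(.5817,-.0792)),('vial',494,104,.058,(.5808,-.1693))]:
    p=onz(f,235+u*k,190+v*k,z); print(n,p.round(4),((p[:2]-m)*1000).round(1),'mm')
E
```

```text
cylfoot [0.5819 0.1027 0.011 ] [-1.1  2. ] mm
cylrim [0.5834 0.103  0.204 ] [0.4 2.3] mm
amb [0.5774 0.0077 0.156 ] [-5.  -2.7] mm
drop [ 0.5782 -0.0805  0.084 ] [-3.5 -1.3] mm
vial [ 0.5795 -0.1694  0.058 ] [-1.3 -0.1] mm
```

All within about 6 mm, so I'm handing in.

```bash
python3 -c "
from bench import env
print(env.job_done())"
```

```text
the job is handed in; nothing more can be done
None
```

The job is handed in: vial, dropper bottle, amber bottle and measuring cylinder stand upright in that order from the yellow tab to the grey tab, each measured within about 6 mm of its mark's centre (15 mm allowed), after about 32 s of the 128 s limit; no verdict was returned.

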